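# Switch on the charger's socket in the push-latch power box

## Task

The white charger in the worktop power box is not charging: press the box's lid to pop it open, switch on the socket the white charger is plugged into (leave the other socket off and both plugs seated), then swing the lid down and press it until it latches shut flush again. It is all done with the fingertips: do not lift or shift the plugs or anything standing around the box.

Things in the scene. Friction and masses are not known exactly. Their poses are not given: they have to be found in the camera images.
- power_box: Fixed white box, 170 (its x) x 184 (its y) x 90 mm high. Origin under its middle, on the worktop; z up; +x points to the lid's hinge side, -x to its free edge. Walls 10 mm; inside 150 x 164 mm with a grey deck at z = 30 mm: two rocker switches side by side in the -x half, a socket behind each in the +x half. Place and yaw vary.
- lid (a joint): Steel lid, 146 mm hinge to free edge, 160 wide, 6 thick. 0 (to 0.004): latched, flush with the rim. Sprung open: 1.55, upright. Push-push latch: pressed to its stop (-0.0355 rad, 4 mm below flush at the mark, 3 N) and let go, it springs open in about 2 s; swung down against 2 to 4 N, pressed to the stop again and let go, it latches. Short of -0.028 it may not take. It cannot be pulled open.
- lid_press (a point): Round press mark (18 mm) on the lid's outer face, 115 mm from the hinge, 31 mm from the free edge, mid-width; 90 mm above the worktop when shut. Turns with the lid: its z axis is the outer face's normal (up when shut), its -x axis points from the hinge to the free edge.
- lid_hinge (a point): Middle of the lid's hinge axis, fixed to the box: 75 mm to +x of the box's origin, 87 mm above the worktop; the axis runs along the box's y. Upright, the lid's top edge is 148 mm above it.
- rocker_a (a joint): Rocker switch of socket a (at +y of the box), black paddle 42 mm (box x) by 28 mm (box y), pivot at box x = -36, y = +42, z = 36 mm. -0.16: off, the end next to the socket stands up. +0.16: on, that end is down and the far end shows its red edge. Stiff: 2 N moves it, and it stays where it is left, so press it right down.
- rocker_b (a joint): The same for socket b (at -y of the box): pivot at box x = -36, y = -42, z = 36 mm.
- rocker_a_on (a point): On rocker a's top face, near the middle of the end next to its socket (white dot), 14 mm to box +x of its pivot: pressed straight down about 5 mm here it switches on. About 44 mm above the worktop when off.
- rocker_b_on (a point): The same point on rocker b.
- socket_a (a point): Floor middle of socket a, box x = +36, y = +42, z = 30 mm: a square well 42 mm wide with 10 mm high walls. Its rocker is rocker_a, straight in front of it (towards -x of the box).
- socket_b (a point): The same for socket b, at box x = +36, y = -42 mm; its rocker is rocker_b.
- charger_mid (a point): Middle of the white charger, a rounded white block 39 x 39 x 36 mm standing loose in one of the two socket wells (either one; hidden under the lid at first).
- adapter_mid (a point): Middle of the black round plug with an orange band, 39 mm across, 34 mm high, standing loose in the other socket well.
- mug_mid (a point): Middle of a blue mug, 80 mm across, 92 mm high, handle to one side; stands beside the box.
- spice_jar_mid (a point): Middle of an amber spice jar with red cap, 48 mm across, 85 mm high; stands off the free-edge side of the box.
- pepper_mill_mid (a point): Middle of a dark wooden pepper mill, 54 mm across, 142 mm high; stands off the free-edge side of the box.
- salt_pot_mid (a point): Middle of a white salt pot, 72 mm across, 76 mm high; stands behind the hinge side of the box.
- milk_jug_mid (a point): Middle of a white milk jug with a red cap, 115 mm wide, 246 mm high; far to the left.
- saucepan_mid (a point): Middle of a dark saucepan, 194 mm across, 110 mm high, with a long handle, on the hob to the right.

How it is judged:
On the way, in this order (a step that is already met when the one before it is completed fails the run):
1. the latched lid is pressed below flush (value of joint lid below -0.02 rad), for 0.02 s.
2. let go, the lid has sprung open (value of joint lid above 1.2 rad), for 0.1 s.
3. with the lid open, the white charger's socket is switched on and the other one is still off (((horizontal distance between charger_mid and socket_a below 0.02 m and value of joint rocker_a above 0.1 rad and value of joint rocker_b below -0.1 rad) or (horizontal distance between charger_mid and socket_b below 0.02 m and value of joint rocker_b above 0.1 rad and value of joint rocker_a below -0.1 rad)) and value of joint lid above 0.8 rad), for 0.1 s.
At the end, for the whole second after the job is handed in: The lid is latched flush (within -0.012 to 0.02 rad of 0) and at rest with nothing holding it down, the rocker of the white charger's socket is on (joint above 0.1) and the other off (below -0.1), both plugs are within 12 mm and the other loose things within 30 mm of where they stood (value of joint lid between -0.012 and 0.02 rad and velocity of joint lid below 0.05 rad/s and ((horizontal distance between charger_mid and socket_a below 0.02 m and value of joint rocker_a above 0.1 rad and value of joint rocker_b below -0.1 rad) or (horizontal distance between charger_mid and socket_b below 0.02 m and value of joint rocker_b above 0.1 rad and value of joint rocker_a below -0.1 rad)) and distance of each of charger_mid, adapter_mid from where it was at the start of the episode below 0.012 m and distance of each of mug_mid, spice_jar_mid, pepper_mill_mid, salt_pot_mid, milk_jug_mid, saucepan_mid from where it was at the start of the episode below 0.03 m); the robot touches nothing.
It fails at once if the other socket is switched on ((horizontal distance between charger_mid and socket_a below 0.02 m and value of joint rocker_b above 0.05 rad) or (horizontal distance between charger_mid and socket_b below 0.02 m and value of joint rocker_a above 0.05 rad)).
It fails at once if a plug is lifted or knocked out of its socket (moved 12 mm) (distance of any of charger_mid, adapter_mid from where it was at the start of the episode above 0.012 m).
It fails at once if a thing standing around the box is lifted or shifted by 30 mm (distance of any of mug_mid, spice_jar_mid, pepper_mill_mid, salt_pot_mid, milk_jug_mid, saucepan_mid from where it was at the start of the episode above 0.03 m).
It also fails if it takes over 50 s, if anything falls off the work surface, if the arm or the gripper's body presses on something with over 40 N, if the wrist force passes 120 N, or if a joint passes its speed limit or range.

## Robot

A 6-joint arm with a two-finger parallel gripper is mounted at the origin on the work surface. World frame = base frame: x ahead of the robot, y to its left, z up, the work surface at z = 0. Lengths are in m, angles in rad, forces in N, time in s.
With the tool pointing down it reaches from about 0.375 to 0.975 m from the base axis. Payload 3.8 kg.
Tool frame: the origin (TCP) lies on the mounting face of the last link; the fingertips stand 173 mm ahead of it and the grasp point (between the pads) lies 155 mm ahead of it; z points along the fingers, y is the direction in which the jaws open and shut (so a half turn about z gives the same grasp; the last joint's range is limited). The gripper opens to 85 mm and grips with 20 to 120 N. Pads are 22 mm wide; open, the fingers measure 114 mm over their backs; the gripper's body (76 mm by 85 mm) begins 54 mm behind the grasp point. The pads swing forward as they close: fully open they stand 13 mm farther back than shut.
Start: joints at [-1.315, 0.264, 1.604, -0, 1.274, -0.037], TCP at [0.195, -0.646, 0.405] pointing down, gripper open.
Joint ranges: [-2.63, 2.63], [-0.94, 2.18], [0.31, 2.57], [-1.31, 4.45], [0, 2.66], [-2.55, 2.55]. Speed limits (rad/s): [2.57, 2.57, 3.14, 3.14, 3.14, 3.14].

## Interface

Orientations are given as a rotation vector (axis times angle).
In Python, from workcell import bot, imaging, order gives the robot as it stands. The module is installed in compiled form; this text tells all that it offers.
- The arm moves only by the shell command python3 -m creep 'ROWS' [OPENING] [FORCE]. ROWS is JSON, a list of rows, each an object with "slide": the shift along the tool's x, y, z each as a share of 25 mm, from -1 to 1, a list of three; "angular": the turn, a rotation vector about the tool's x, y, z each as a share of 4 degrees, from -1 to 1, a list of three. A call has 1 to 5 rows; each row shifts and turns the commanded pose from where the row before left it, along the tool's axes as they then stand; what a row does not reach is not made up. A row lasts 1/12 s, in which the tool goes at most 41.7 mm and 7.16 degrees, less where a joint would pass 70% of its speed; a pose out of reach is approached as far as the arm can. A call with a number of a shift or a turn outside -1 to 1 is refused whole. A call with a gripper value outside its range is refused whole. OPENING is the closure, from -1 (fully open) to 1 (shut), set as the call begins (- or left out, the last holds). The fingers move at their own pace and stop on an object; FORCE is the grip in N (left out, the last holds). Time passes only in rows, so rows that do not move let the fingers close. It gives the time, the measured TCP pose, the force and the opening at its end, in the units of the state.
- bot.read_state(): the state, without advancing time (a new reading comes with each control period).
- imaging.read_camera(name): name is "scene" or "top" or "wrist"; returns (picture, depth): 420x560x3 uint8, red, green, blue; 420x560 float32, m along the optical axis (not along the pixel's ray), 0 where there is no reading.
- imaging.camera_model(name): a dict with "fovy" (degrees; the focal length in pixels is half the picture's height over the tangent of half this angle, whatever the lens; pixels are square), "cx", "cy" (the principal point, pixels), "camera_from_world" (4x4, takes a point from world to camera coordinates); the wrist camera has in their place "tool_from_camera" (4x4, takes a point from camera to tool coordinates, whose origin is the TCP and whose axes are the flange's). Camera axes: x right, y down, z forward; pixel columns grow to the right and rows downward; lengths in m; the calibration is good to about 2 mm. A picture is of the moment at which its call begins: read the wrist's pose just before it. camera_model takes no time and is no camera call.
- order.finish_job(): hands the job in, once; it reports no verdict.
The state is a dict: "time": time; "q": joint angles; "joint_vel": joint speeds; "joint_torque": joint torques, N m; "tool_pos": TCP position; "tcp_rot": TCP orientation; "wrist_force": force on the tool from outside, world axes, zero at the start; "torque": the same for the moment, N m; "width": opening from 0.0 (shut) to 1.0 (fully open).
Only numpy, scipy, OpenCV 4.12 (cv2) and the standard library are available. Lean on these libraries where they do the work, as an engineer would, in place of code of your own. Each camera call takes 0.05 s, during which the arm holds its last target.

## Working session

There is one attempt and no reset: what is moved stays moved. The work goes in short steps, Python scripts to look and compute and a shell command to move; the robot and the scene stay as the last step left them, time stands still between calls to the robot, and variables do not carry over. Pictures are saved under pics/ and viewed, and the job is handed in when it is done.

```bash
mkdir -p pics
cat > h.py <<'E'
import numpy as np, cv2
from workcell import bot, imaging, order
from scipy.spatial.transform import Rotation as R
def snap(n,f):
    s=bot.read_state(); p,d=imaging.read_camera(n); cv2.imwrite('pics/'+f+'.png',p[:,:,::-1]); np.savez('pics/'+f+'.npz',p=p,d=d,pos=s['tool_pos'],rot=s['tcp_rot']); return p,d,s
def cam(n,s=None):
    m=imaging.camera_model(n); f=210/np.tan(np.radians(m['fovy'])/2)
    if n=='wrist':
        T=np.eye(4);T[:3,:3]=R.from_rotvec(s['tcp_rot']).as_matrix();T[:3,3]=s['tool_pos']
        W=T@np.array(m['tool_from_camera'])
    else: W=np.linalg.inv(np.array(m['camera_from_world']))
    return f,m['cx'],m['cy'],W
def plane(n,u,v,z,s=None):
    f,cx,cy,W=cam(n,s); d=W[:3,:3]@np.array([(u-cx)/f,(v-cy)/f,1]); o=W[:3,3]
    return o+d*(z-o[2])/d[2]
def cloud(n,d,s=None):
    f,cx,cy,W=cam(n,s); v,u=np.mgrid[:420,:560]
    P=np.stack([(u-cx)/f*d,(v-cy)/f*d,d],-1)
    return P@W[:3,:3].T+W[:3,3]
E
python3 - <<'E'
from h import *
s=bot.read_state(); print(s)
for n in('scene','top'):
    snap(n,n+'0'); f,cx,cy,W=cam(n); print(n,f,cx,cy,W.round(3))
snap('wrist','wrist0'); print(imaging.camera_model('wrist'))
E
```

```text
{'time': 0.0, 'q': array([-1.31490081e+00,  2.64800882e-01,  1.60539227e+00,  2.07168408e-05,
        1.27371237e+00, -3.68850963e-02]), 'joint_vel': array([ 0.00077512, -0.00188939, -0.00173941,  0.00109996,  0.00054901,
       -0.00069101]), 'joint_torque': array([ 8.02717950e-04, -5.15109158e+01, -3.67320442e+01, -2.36697388e-04,
        1.30384389e-02, -1.23761447e-05]), 'tool_pos': array([ 0.19473939, -0.64593827,  0.40331955]), 'tcp_rot': array([-3.10571518e+00, -4.57912738e-01,  3.65855065e-04]), 'wrist_force': array([ 0.13337314, -0.26067025,  0.23384126]), 'torque': array([0.02616532, 0.01139635, 0.05171567]), 'width': 0.996400108008554}
scene 411.5661778529184 283.89928352003136 208.62621656807175 [[ 0.215  0.608 -0.764  1.541]
 [ 0.976 -0.15   0.155 -0.185]
 [-0.021 -0.779 -0.626  0.908]
 [ 0.     0.     0.     1.   ]]
top 436.7486051358763 273.6735530173584 212.65219372953626 [[-0.012 -0.996  0.09   0.465]
 [-1.     0.013  0.011 -0.005]
 [-0.012 -0.09  -0.996  1.439]
 [ 0.     0.     0.     1.   ]]
{'fovy': 64.31287404626667, 'cx': 274.6649823631302, 'cy': 210.95080210161836, 'tool_from_camera': array([[-2.35001482e-03, -9.50747952e-01, -3.09956140e-01,
         7.99973920e-02],
       [ 9.99996845e-01, -2.50935576e-03,  1.15362935e-04,
        -7.91767310e-04],
       [-8.87471300e-04, -3.09954891e-01,  9.50750850e-01,
         3.05873937e-02],
       [ 0.00000000e+00,  0.00000000e+00,  0.00000000e+00,
         1.00000000e+00]])}
```

View pics/scene0.png

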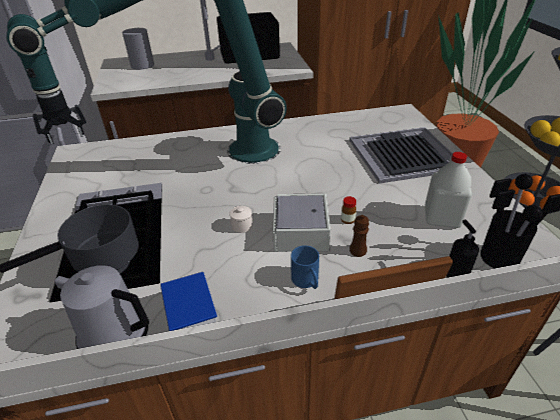

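View pics/top0.png

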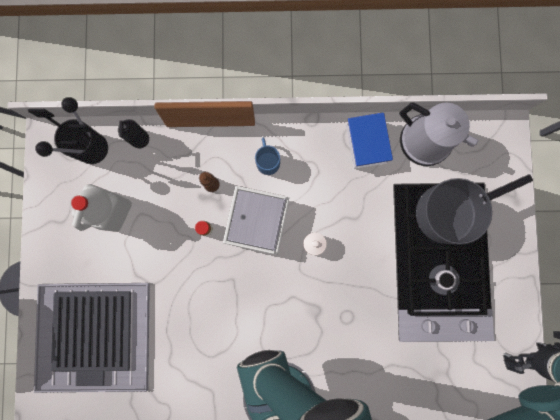

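The top view shows the box at about (257,219), with its press mark at (242,217). The hinge side is to the right (salt pot at 314,244) and the free edge to the left (spice jar at 203,228, mill at 208,181). The mug is at (267,158).

Run:
```python
from h import *
z=np.load('pics/top0.npz'); p,d=z['p'],z['d']; C=cloud('top',d)
# depth-based mask of box top
m=((C[...,2]>0.075)&(C[...,2]<0.1)&(d>0)).astype(np.uint8)
n,l,st,ce=cv2.connectedComponentsWithStats(m)
for i in range(1,n):
    if st[i,4]>60: print(i,st[i],ce[i].round(1))
i=l[219,257]; ys,xs=np.where(l==i); 
P=C[l==i]; print('z',np.median(P[:,2]))
W=np.array([plane('top',u,v,0.09)[:2] for u,v in zip(xs,ys)],np.float32)
r=cv2.minAreaRect(W); print(r, cv2.boxPoints(r).round(4))
g=p.astype(int).sum(2)
sub=g[205:230,230:255]; k=(g<np.median(sub)*0.75)
k[:205]=0;k[230:]=0;k[:,:230]=0;k[:,255:]=0
ys,xs=np.where(k); print('mark px',xs.mean(),ys.mean(),len(xs),plane('top',xs.mean(),ys.mean(),0.09))
# objects
m=((C[...,2]>0.03)&(d>0)).astype(np.uint8)
n,l,st,ce=cv2.connectedComponentsWithStats(m)
for i in range(1,n):
    if st[i,4]>60:
        P=C[l==i]; print(st[i,:5],P.min(0).round(3),P.max(0).round(3))
cv2.imwrite('pics/topcrop.png',cv2.resize(p[130:290,170:350,::-1],None,fx=4,fy=4,interpolation=cv2.INTER_CUBIC))
```

```text
1 [411  93 136  11 722] [479.1  99. ]
5 [253  96 158  11 774] [335.1 101.5]
48 [  9 101  54  10 204] [ 35.2 106.3]
50 [ 77 100  78  10 322] [115.1 105.5]
75 [159 110  95  10 323] [207.6 116.2]
82 [399 114  50  44 227] [416.6 136.7]
101 [126 124  17  20  70] [137.4 136.1]
118 [ 77 128  24  32 116] [ 93. 148.]
153 [255 139  25  32 162] [266.3 154.9]
229 [441 183  40  59 274] [469.8 208.2]
231 [ 223  186   66   69 3220] [255.9 219.5]
234 [417 189  25  54 132] [423.1 219.3]
237 [105 196  21  35 115] [117.2 215.1]
238 [195 221  14  13 153] [201.3 227. ]
z 0.09012735960166351Traceback (most recent call last):
  File "<stdin>", line 10, in <module>
  File "h.py", line 14, in plane
    f,cx,cy,W=cam(n,s); d=W[:3,:3]@np.array([(u-cx)/f,(v-cy)/f,1]); o=W[:3,3]
              ~~~^^^^^
  File "h.py", line 7, in cam
    m=imaging.camera_model(n); f=210/np.tan(np.radians(m['fovy'])/2)
ValueError: time passes only in moves, steps and waits
```

View pics/wrist0.png

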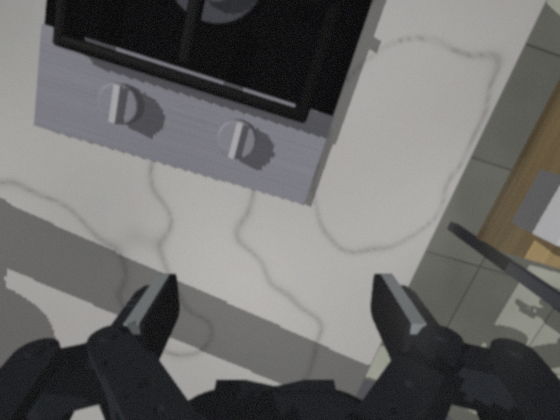

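```bash
sed -i 's/^def cam(/_M={}\ndef cmod(n):\n    if n not in _M: _M[n]=imaging.camera_model(n)\n    return _M[n]\ndef cam(/; s/m=imaging.camera_model(n); f/m=cmod(n); f/' h.py
python3 - <<'E'
from h import *
z=np.load('pics/top0.npz'); p,d=z['p'],z['d']; C=cloud('top',d)
m=((C[...,2]>0.075)&(C[...,2]<0.1)&(d>0)).astype(np.uint8)
n,l,st,ce=cv2.connectedComponentsWithStats(m)
i=l[219,257]; ys,xs=np.where(l==i)
W=np.array([plane('top',u,v,0.09)[:2] for u,v in zip(xs,ys)],np.float32)
r=cv2.minAreaRect(W); print(r, cv2.boxPoints(r).round(4))
g=p.astype(int).sum(2)
sub=g[205:230,230:255]; k=(g<np.median(sub)*0.75)
k[:205]=0;k[230:]=0;k[:,:230]=0;k[:,255:]=0
ys,xs=np.where(k); print('mark px',xs.mean(),ys.mean(),len(xs),plane('top',xs.mean(),ys.mean(),0.09))
m=((C[...,2]>0.03)&(d>0)).astype(np.uint8)
n,l,st,ce=cv2.connectedComponentsWithStats(m)
for i in range(1,n):
    if st[i,4]>60:
        P=C[l==i]; print(st[i,:5],P.min(0).round(3),P.max(0).round(3))
cv2.imwrite('pics/topcrop.png',cv2.resize(p[130:280,170:350,::-1],None,fx=4,fy=4,interpolation=cv2.INTER_CUBIC))
E
```

```text
((0.5666770935058594, 0.06592929363250732), (0.1725972592830658, 0.1834322065114975), 77.26106262207031) [[ 0.4582  0.002 ]
 [ 0.6371 -0.0385]
 [ 0.6752  0.1299]
 [ 0.4962  0.1703]]
mark px 240.76470588235293 216.64705882352942 17 [0.57562423 0.11226137 0.09      ]
[    8    93   539    70 12884] [ 0.742 -0.849  0.03 ] [0.954 0.851 0.268]
[ 347  112   46   55 1880] [ 0.737 -0.366  0.03 ] [ 0.908 -0.23   0.081]
[118 119  29  28 572] [0.812 0.426 0.03 ] [0.885 0.492 0.182]
[255 137  25  37 303] [ 0.722 -0.009  0.031] [0.835 0.067 0.1  ]
[199 171  19  19 238] [0.671 0.194 0.03 ] [0.714 0.236 0.145]
[ 404  174  129  142 6147] [ 0.262 -0.758  0.03 ] [ 0.688 -0.411  0.172]
[  71  184   60   48 2070] [0.536 0.478 0.031] [0.678 0.615 0.252]
[ 223  186   66   69 3268] [ 0.459 -0.035  0.03 ] [0.672 0.167 0.099]
[195 221  17  15 209] [0.522 0.212 0.034] [0.566 0.255 0.093]
[303 232  24  23 414] [ 0.457 -0.153  0.034] [ 0.527 -0.082  0.08 ]
[437 251  19  38 313] [ 0.345 -0.561  0.03 ] [ 0.462 -0.505  0.06 ]
[447 291   5  19  88] [ 0.282 -0.541  0.044] [ 0.338 -0.526  0.06 ]
[423 320  12  13  82] [ 0.209 -0.489  0.03 ] [ 0.246 -0.455  0.044]
[462 320  12  12  81] [ 0.211 -0.612  0.03 ] [ 0.245 -0.577  0.041]
[ 487  342   73   78 2961] [ 0.164 -0.71   0.242] [ 0.234 -0.365  0.675]
[ 236  350  136   70 5165] [ 0.039 -0.14   0.205] [0.238 0.111 0.791]
```

View pics/topcrop.png

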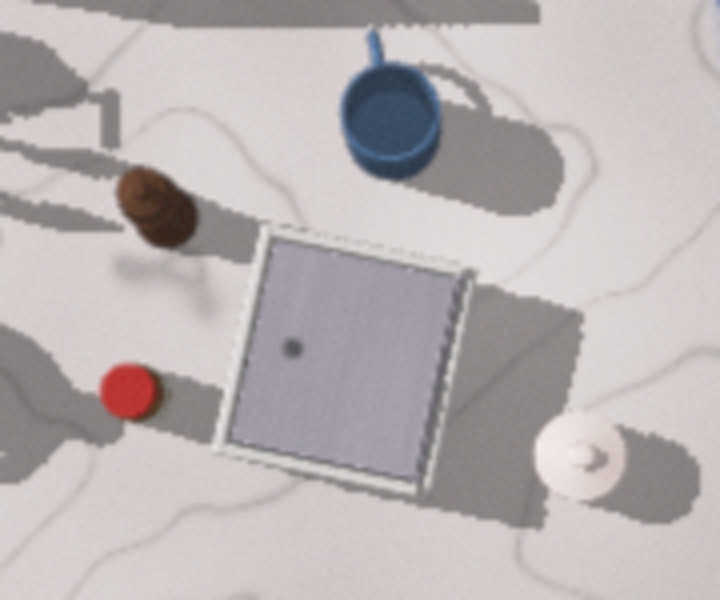

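```bash
python3 -m creep '[{"slide":[0.5,-0.15,0],"angular":[0,0,-1]},{"slide":[1,-0.28,0],"angular":[0,0,-1]},{"slide":[1,-0.28,0],"angular":[0,0,-1]},{"slide":[1,-0.28,0],"angular":[0,0,-1]},{"slide":[1,-0.28,0],"angular":[0,0,-1]}]' 1 20; python3 -m creep '[{"slide":[1,-0.28,0],"angular":[0,0,-1]},{"slide":[1,-0.28,0],"angular":[0,0,-1]},{"slide":[1,-0.28,0],"angular":[0,0,-1]},{"slide":[1,-0.28,0],"angular":[0,0,-1]},{"slide":[1,-0.28,0],"angular":[0,0,-1]}]'
cat >> h.py <<'E'
O=np.array([0.5667,0.0659]); BX=np.array([-0.2207,-0.9753]); BY=np.array([0.9753,-0.2207])
def box(x,y): return O+BX*x+BY*y
def need(xy,z):
    s=bot.read_state(); M=R.from_rotvec(s['tcp_rot']).as_matrix(); d=np.array([*xy,z])-s['tool_pos']
    Mt=np.array([[-BX[0],BY[0],0],[-BX[1],BY[1],0],[0,0,-1]])
    rv=R.from_matrix(M.T@Mt).as_rotvec(degrees=True)
    print('t',round(s['time'],2),'pos',s['tool_pos'].round(4),'box', (np.array([s['tool_pos'][:2]-O])@np.array([BX,BY]).T).round(4),'F',s['wrist_force'].round(1),'w',round(s['width'],2))
    print('slide rows (mm)',(M.T@d*1000).round(1),'/25:',(M.T@d/.025).round(2),'turn deg',rv.round(2))
E
python3 -c "
from h import *
need(box(-.04,0),.4)"
```

```text
time: 0.57
tool_pos: [0.2829, -0.5685, 0.4041]
tcp_rot: [-2.979, -0.995, -0.0]
wrist_force: [0.2, -0.5, 0.2]
width: 0.301
time: 0.98
tool_pos: [0.3465, -0.4557, 0.4042]
tcp_rot: [-2.761, -1.498, -0.0]
wrist_force: [0.3, -0.1, 0.3]
width: 0.0
t 0.98 pos [ 0.3465 -0.4557  0.4042] box [[ 0.5573 -0.0997]] F [ 0.3 -0.1  0.3] w 0.0
slide rows (mm) [ 594.9 -113.4    4.5] /25: [23.79 -4.54  0.18] turn deg [-2.000e-02 -2.000e-02 -2.027e+01]
```

```bash
python3 -m creep '[{"slide":[1,0,0],"angular":[0,0,-1]},{"slide":[1,0,0],"angular":[0,0,-1]},{"slide":[1,0,0],"angular":[0,0,-1]},{"slide":[1,0,0],"angular":[0,0,-1]},{"slide":[1,0,0],"angular":[0,0,-0.6]}]' >/dev/null;  python3 -m creep '[{"slide":[1,0.2,0]},{"slide":[1,0.2,0]},{"slide":[1,0.2,0]},{"slide":[1,0.2,0]},{"slide":[1,0.2,0]}]'; python3 -c "
from h import *
need(box(-.04,0),.4)"
```

```text
t 1.4 pos [ 0.3993 -0.3432  0.4044] box [[ 0.4359 -0.073 ]] F [ 0.4 -0.4  0.4] w -0.0
slide rows (mm) [478.1  57.3   4.5] /25: [19.12  2.29  0.18] turn deg [-0.02 -0.02 -1.89]validation failed for argument at $[0]...
```

```bash
python3 -m creep '[{"slide":[1,0.2,0],"angular":[0,0,0]},{"slide":[1,0.2,0],"angular":[0,0,0]},{"slide":[1,0.2,0],"angular":[0,0,0]},{"slide":[1,0.2,0],"angular":[0,0,0]},{"slide":[1,0.2,0],"angular":[0,0,0]}]' >/dev/null; python3 -m creep '[{"slide":[1,0.2,0],"angular":[0,0,0]},{"slide":[1,0.2,0],"angular":[0,0,0]},{"slide":[1,0.2,0],"angular":[0,0,0]},{"slide":[1,0.2,0],"angular":[0,0,0]},{"slide":[0,0,0],"angular":[0,0,0]}]' ; python3 -c "
from h import *
need(box(-.04,0),.4); snap('wrist','w1')"
```

```text
time: 2.23
tool_pos: [0.5011, -0.1352, 0.4044]
tcp_rot: [-2.485, -1.919, -0.003]
wrist_force: [0.7, 1.2, -0.0]
width: 0.001
t 2.23 pos [ 0.5011 -0.1352  0.4044] box [[ 0.2106 -0.0196]] F [ 0.7  1.2 -0. ] w 0.0
slide rows (mm) [251.2  11.3   5. ] /25: [10.05  0.45  0.2 ] turn deg [ 0.   -0.12 -1.89]
```

View pics/w1.png

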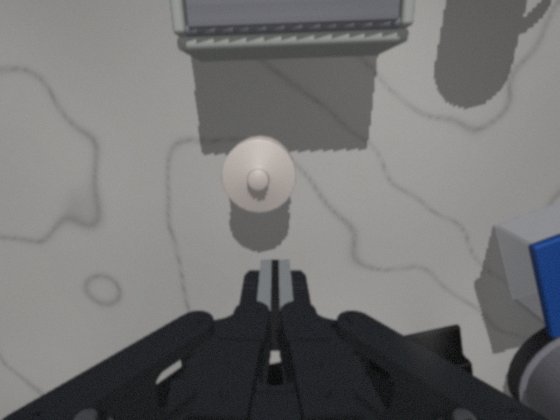

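The wrist view shows the salt pot at (258,175), the hinge edge of the box at row ~40, and the closed fingertips at (275,270). I'll move closer and look again.

```bash
python3 -m creep '[{"slide":[1,0,0],"angular":[0,0,-0.47]},{"slide":[1,0,0],"angular":[0,0,0]},{"slide":[1,0,0],"angular":[0,0,0]},{"slide":[1,0,0],"angular":[0,0,0]},{"slide":[0,0,0],"angular":[0,0,0]}]'; python3 -c "
from h import *
need(box(-.04,0),.4); snap('wrist','w2')"
```

```text
time: 2.7
tool_pos: [0.5234, -0.039, 0.4045]
tcp_rot: [-2.455, -1.958, -0.002]
wrist_force: [-0.1, 0.8, -0.5]
width: 0.0
t 2.7 pos [ 0.5234 -0.039   0.4045] box [[ 0.1119 -0.0191]] F [-0.1  0.8 -0.5] w 0.0
slide rows (mm) [151.9  18.8   4.7] /25: [6.08 0.75 0.19] turn deg [-0.02 -0.09 -0.08]
```

View pics/w2.png

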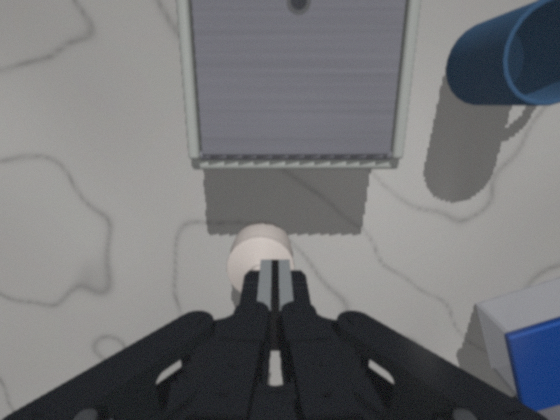

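The mark is at (298,4), and the box's hinge-side rim runs from (191,166) to (401,166). I'll use these to refine the box frame.

Run:
```python
from h import *
z=np.load('pics/w2.npz'); s={'tool_pos':z['pos'],'tcp_rot':z['rot']}
for n,u,v in [('mark',298,3),('hingeL',191,160),('hingeR',402,160),('L0',179,2),('R0',420,2),('liL',203,153),('liR',394,153)]:
    P=plane('wrist',u,v,.09,s); print(n,P.round(4),((P[:2]-O)@np.array([BX,BY]).T).round(4))
C=cloud('wrist',z['d'],s)
m=((C[...,2]>.085)&(C[...,2]<.097)&(z['d']>0)).astype(np.uint8)
n,l,st,ce=cv2.connectedComponentsWithStats(m); k=l==l[100,300]
Q=(C[k][:,:2]-O)@np.array([BX,BY]).T; print(np.percentile(Q,[.2,99.8],axis=0),np.median(C[k][:,2]))
r=cv2.minAreaRect(C[k][:,:2].astype(np.float32)); print(r)
```

```text
mark [0.574 0.104 0.09 ] [-0.0388 -0.0013]
hingeL [0.4614 0.0099 0.09  ] [ 0.0778 -0.0904]
hingeR [ 0.6365 -0.0304  0.09  ] [0.0785 0.0894]
L0 [0.488  0.1245 0.09  ] [-0.0398 -0.0897]
R0 [0.6625 0.0843 0.09  ] [-0.0391  0.0893]
liL [0.4731 0.0134 0.09  ] [ 0.0719 -0.0797]
liR [ 0.6306 -0.0229  0.09  ] [0.0725 0.0819]
[[-0.04086872 -0.09243241]
 [ 0.07708144  0.08955964]] 0.09005718300360196
((0.5614461302757263, 0.04889122024178505), (0.11896718293428421, 0.1845449060201645), 77.03609466552734)
```

```bash
python3 -m creep '[{"slide":[1,0.1,0.5],"angular":[0,0,0]},{"slide":[1,0.15,0.8],"angular":[0,0,0]},{"slide":[1,0.15,0.8],"angular":[0,0,0]},{"slide":[1,0.15,0.8],"angular":[0,0,0]},{"slide":[1,0.15,0.8],"angular":[0,0,0]}]'; python3 -m creep '[{"slide":[1,0.05,0.8],"angular":[0,0,0]},{"slide":[0,0,0.2],"angular":[0,0,0]},{"slide":[0,0,0],"angular":[0,0,0]}]'; python3 -c "
from h import *
need(box(-.04,0),.263)"
```

```text
time: 3.17
tool_pos: [0.5685, 0.0761, 0.3113]
tcp_rot: [2.458, 1.955, -0.001]
wrist_force: [1.0, 0.1, -0.3]
width: 0.004
time: 3.42
tool_pos: [0.5742, 0.1002, 0.2844]
tcp_rot: [-2.455, -1.957, 0.008]
wrist_force: [-0.5, 0.0, 0.7]
width: 0.0
t 3.42 pos [0.5742 0.1002 0.2844] box [[-0.0351 -0.0003]] F [-0.5  0.   0.7] w 0.0
slide rows (mm) [ 4.9  0.4 21.4] /25: [0.2  0.02 0.86] turn deg [-0.27  0.15 -0.13]
```

```bash
python3 -m creep '[{"slide":[0.15,0,0.4],"angular":[0,0,0]},{"slide":[0,0,0.4],"angular":[0,0,0]},{"slide":[0,0,0],"angular":[0,0,0]}]'; python3 -m creep '[{"slide":[0,0,0.12],"angular":[0,0,0]},{"slide":[0,0,0],"angular":[0,0,0]}]'
```

```text
time: 3.67
tool_pos: [0.5751, 0.1033, 0.2656]
tcp_rot: [-2.458, -1.955, 0.003]
wrist_force: [-0.3, -1.1, 0.2]
width: -0.001
time: 3.83
tool_pos: [0.5758, 0.1038, 0.2641]
tcp_rot: [2.458, 1.956, -0.0]
wrist_force: [0.5, 0.4, -0.3]
width: 0.005
```

```bash
for i in 1; do python3 -m creep '[{"slide":[0,0,0.12],"angular":[0,0,0]},{"slide":[0,0,0],"angular":[0,0,0]}]'; python3 -m creep '[{"slide":[0,0,0.1],"angular":[0,0,0]},{"slide":[0,0,0],"angular":[0,0,0]}]'; done
```

```text
time: 4.0
tool_pos: [0.5762, 0.1042, 0.2616]
tcp_rot: [2.457, 1.956, 0.001]
wrist_force: [-0.9, -1.1, 0.7]
width: -0.002
time: 4.17
tool_pos: [0.5763, 0.1043, 0.2596]
tcp_rot: [2.457, 1.956, 0.001]
wrist_force: [-0.9, -1.7, 2.6]
width: -0.003
```

```bash
python3 -m creep '[{"slide":[0,0,0.1],"angular":[0,0,0]},{"slide":[0,0,0],"angular":[0,0,0]}]'; python3 -m creep '[{"slide":[0,0,0.08],"angular":[0,0,0]},{"slide":[0,0,0],"angular":[0,0,0]}]'
```

```text
time: 4.33
tool_pos: [0.5765, 0.1043, 0.2593]
tcp_rot: [2.456, 1.957, 0.001]
wrist_force: [-5.9, -3.0, 16.6]
width: -0.002
time: 4.5
tool_pos: [0.5765, 0.1044, 0.2591]
tcp_rot: [2.456, 1.957, 0.001]
wrist_force: [-11.3, -3.8, 27.1]
width: -0.002
```

```bash
python3 -m creep '[{"slide":[0,0,-1],"angular":[0,0,0]},{"slide":[0.7,0,-1],"angular":[0,0,0]},{"slide":[1,0,-1],"angular":[0,0,0]},{"slide":[1,0,-1],"angular":[0,0,0]},{"slide":[1,0,-0.5],"angular":[0,0,0]}]'; python3 -m creep '[{"slide":[0.8,0,0],"angular":[0,0,0]},{"slide":[0.5,0,0],"angular":[0,0,0]},{"slide":[0,0,0],"angular":[0,0,0]}]';python3 -c "
from h import *
need(box(-.04,0),.263); snap('wrist','w3'); snap('scene','s3')"
```

```text
time: 4.92
tool_pos: [0.5976, 0.1958, 0.3708]
tcp_rot: [2.457, 1.955, 0.008]
wrist_force: [1.4, 0.6, 0.8]
width: 0.001
time: 5.17
tool_pos: [0.6039, 0.2286, 0.3664]
tcp_rot: [-2.455, -1.959, -0.001]
wrist_force: [0.2, -0.8, -0.2]
width: -0.0
t 5.17 pos [0.6039 0.2286 0.3664] box [[-0.1669  0.0004]] F [ 0.2 -0.8 -0.2] w -0.0
slide rows (mm) [-127.    -0.3  103.3] /25: [-5.08 -0.01  4.13] turn deg [-0.01 -0.05 -0.05]
```

View pics/w3.png

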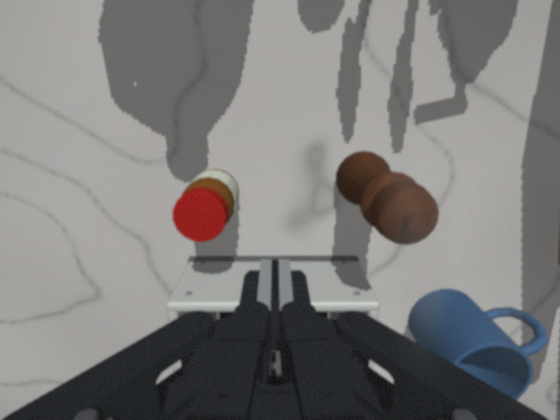

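View pics/s3.png

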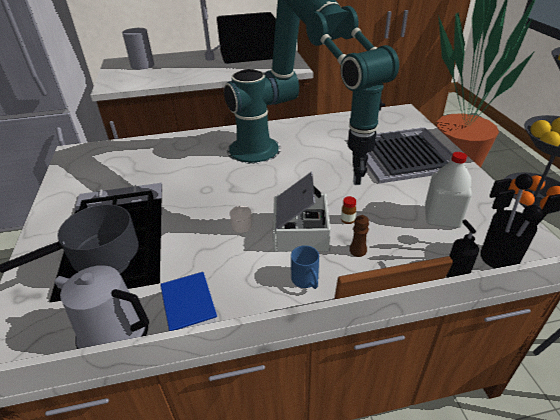

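The lid is swinging up in the scene view (300,195). I'll wait for it to finish, then look into the box.

```bash
for i in 1 2 3; do python3 -m creep '[{"slide":[0,0,-0.2],"angular":[0,0,0]},{"slide":[0,0,-0.2],"angular":[0,0,0]},{"slide":[0,0,0],"angular":[0,0,0]},{"slide":[0,0,0],"angular":[0,0,0]},{"slide":[0,0,0],"angular":[0,0,0]}]' | head -1;done; python3 -c "
from h import *
p,d,s=snap('top','t4');cv2.imwrite('pics/t4c.png',cv2.resize(p[130:280,170:350,::-1],None,fx=4,fy=4,interpolation=cv2.INTER_CUBIC))
p,d,s=snap('scene','s4');cv2.imwrite('pics/s4c.png',cv2.resize(p[150:300,210:390,::-1],None,fx=4,fy=4,interpolation=cv2.INTER_CUBIC))"
```

```text
time: 5.68
time: 6.1
time: 6.52
```

View pics/t4c.png

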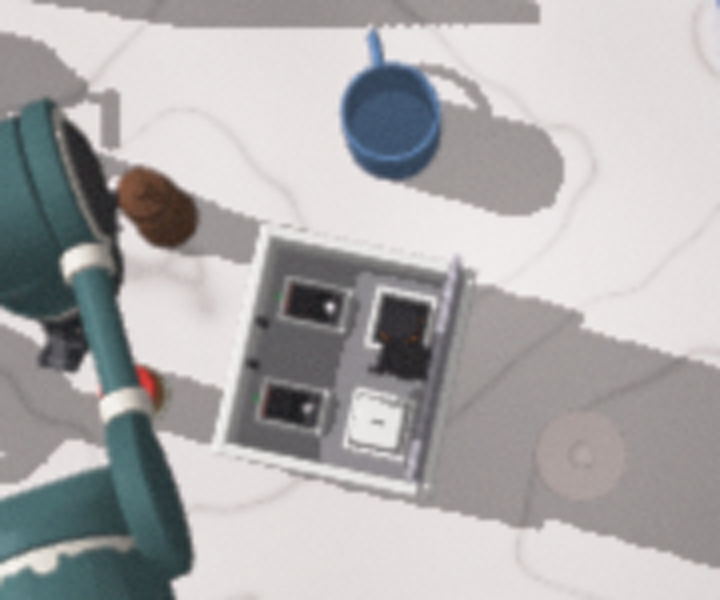

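View pics/s4c.png

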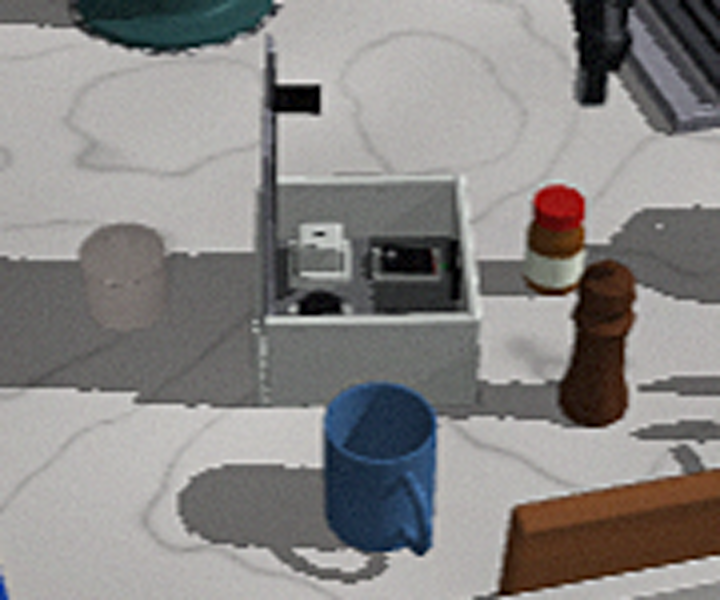

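The white charger at crop (377,420) is in the socket nearer the robot, which is box -y, so socket b. The black adapter is in socket a, and both rockers show as off. The lid stands upright with a striker block on its inner face. I'll check where rocker b's white dot is before pressing.

Run:
```python
from h import *
for n,u,v,z in [('dotB',307,408,.044),('dotA',330,307,.044),('charger',378,420,.066)]:
    P=plane('top',170+u/4-.4,130+v/4-.4,z); print(n,P.round(4),((P[:2]-O)@np.array([BX,BY]).T).round(4))
need(box(-.016,-.042),.29)
```

```text
dotB [0.5312 0.0986 0.044 ] [-0.0241 -0.0418]
dotA [0.6121 0.0797 0.044 ] [-0.0234  0.0413]
charger [0.5201 0.0412 0.066 ] [ 0.0344 -0.04  ]
t 6.62 pos [0.6038 0.2263 0.3965] box [[-0.1647  0.0008]] F [ 0.1 -0.1  0.1] w -0.01
slide rows (mm) [-148.8  -42.3  106.5] /25: [-5.95 -1.69  4.26] turn deg [-0.02  0.01 -0.2 ]
```

```bash
python3 -m creep '[{"slide":[-0.9,-0.3,0.3],"angular":[0,0,0]},{"slide":[-1,-0.3,0.5],"angular":[0,0,0]},{"slide":[-1,-0.3,0.8],"angular":[0,0,0]},{"slide":[-1,-0.3,0.9],"angular":[0,0,0]},{"slide":[-1,-0.3,0.9],"angular":[0,0,0]}]'; python3 -m creep '[{"slide":[-1,-0.2,0.8],"angular":[0,0,0]},{"slide":[0,0,0],"angular":[0,0,0]},{"slide":[0,0,0],"angular":[0,0,0]}]'; python3 -c "
from h import *
need(box(-.017,-.042),.217); snap('wrist','w5')"
```

```text
time: 7.03
tool_pos: [0.5393, 0.1146, 0.3112]
tcp_rot: [2.457, 1.957, 0.002]
wrist_force: [-0.2, -0.6, -0.5]
width: -0.002
time: 7.28
tool_pos: [0.528, 0.091, 0.2898]
tcp_rot: [-2.458, -1.953, 0.005]
wrist_force: [0.2, -0.1, 0.9]
width: -0.002
t 7.28 pos [0.528  0.091  0.2898] box [[-0.016  -0.0433]] F [ 0.2 -0.1  0.9] w -0.0
slide rows (mm) [ 1.1  1.6 72.8] /25: [0.04 0.06 2.91] turn deg [-0.22  0.07 -0.32]
```

View pics/w5.png

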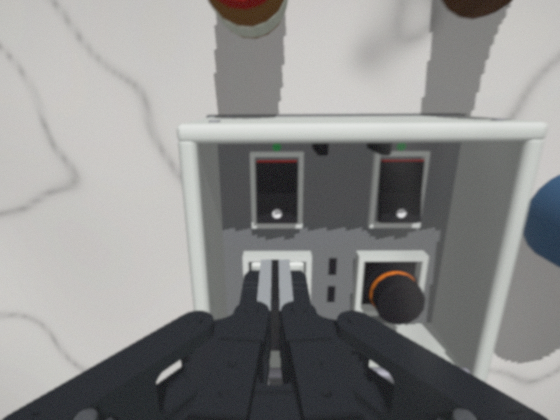

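Rocker b's dot is at (277,213) directly in line with the closed tips, the charger is below the tips, and the adapter with its orange band is at (395,295). Going down onto rocker b.

```bash
python3 -m creep '[{"slide":[0,0.05,0.7],"angular":[0,0,0]},{"slide":[0,0,0.8],"angular":[0,0,0]},{"slide":[0,0,0.6],"angular":[0,0,0]},{"slide":[0,0,0.3],"angular":[0,0,0]},{"slide":[0,0,0],"angular":[0,0,0]}]'; python3 -m creep '[{"slide":[0,0,0.2],"angular":[0,0,0]},{"slide":[0,0,0],"angular":[0,0,0]}]'
```

```text
time: 7.75
tool_pos: [0.5308, 0.0926, 0.2309]
tcp_rot: [-2.456, -1.957, 0.002]
wrist_force: [-1.1, -0.2, -0.7]
width: 0.002
time: 7.92
tool_pos: [0.5314, 0.0923, 0.2273]
tcp_rot: [2.457, 1.957, 0.002]
wrist_force: [-0.4, 0.3, -0.6]
width: -0.001
```

```bash
python3 -c "
from h import *
need(box(-.017,-.042),.212)";  python3 -m creep '[{"slide":[0,0,0.25],"angular":[0,0,0]},{"slide":[0,0,0],"angular":[0,0,0]}]'; python3 -m creep '[{"slide":[0,0,0.15],"angular":[0,0,0]},{"slide":[0,0,0],"angular":[0,0,0]}]'
```

```text
t 7.92 pos [0.5314 0.0923 0.2273] box [[-0.018  -0.0403]] F [-0.4  0.3 -0.6] w -0.0
slide rows (mm) [-1.  -1.8 15.3] /25: [-0.04 -0.07  0.61] turn deg [ 0.08 -0.04 -0.16]
time: 8.08
tool_pos: [0.5308, 0.092, 0.2204]
tcp_rot: [2.457, 1.957, 0.001]
wrist_force: [0.8, -0.7, -0.3]
width: 0.004
time: 8.25
tool_pos: [0.5307, 0.0918, 0.2166]
tcp_rot: [2.458, 1.957, 0.0]
wrist_force: [0.0, -0.1, -0.0]
width: 0.003
```

```bash
python3 -m creep '[{"slide":[0,0,0.1],"angular":[0,0,0]},{"slide":[0,0,0],"angular":[0,0,0]}]'; python3 -m creep '[{"slide":[0,0,0.1],"angular":[0,0,0]},{"slide":[0,0,0],"angular":[0,0,0]}]'
```

```text
time: 8.42
tool_pos: [0.5307, 0.0918, 0.2141]
tcp_rot: [2.458, 1.957, 0.0]
wrist_force: [0.3, 0.3, 0.3]
width: 0.0
time: 8.58
tool_pos: [0.531, 0.0917, 0.2125]
tcp_rot: [2.457, 1.957, -0.0]
wrist_force: [-2.0, -1.3, 6.8]
width: -0.004
```

```bash
python3 -m creep '[{"slide":[0,0,0.1],"angular":[0,0,0]},{"slide":[0,0,0],"angular":[0,0,0]}]'
```

```text
time: 8.75
tool_pos: [0.5312, 0.0917, 0.2121]
tcp_rot: [2.457, 1.957, -0.001]
wrist_force: [-8.8, -2.5, 21.9]
width: -0.005
```

```bash
python3 -m creep '[{"slide":[0,0,-0.7],"angular":[0,0,0]},{"slide":[0,0,-1],"angular":[0,0,0]},{"slide":[0,0,-1],"angular":[0,0,0]},{"slide":[0,0,-0.6],"angular":[0,0,0]},{"slide":[0,0,0],"angular":[0,0,0]}]'; python3 -c "
from h import *
need(box(-.017,-.042),.217); snap('wrist','w6')"
```

```text
time: 9.17
tool_pos: [0.5324, 0.0921, 0.2957]
tcp_rot: [2.455, 1.954, 0.01]
wrist_force: [-0.1, 0.5, 0.4]
width: 0.004
t 9.17 pos [0.5324 0.0921 0.2957] box [[-0.018  -0.0392]] F [-0.1  0.5  0.4] w 0.0
slide rows (mm) [-1.3 -3.3 78.7] /25: [-0.05 -0.13  3.15] turn deg [ 0.4  -0.16 -0.2 ]
```

View pics/w6.png

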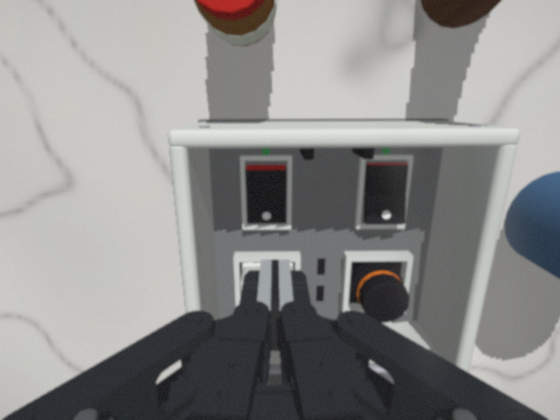

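Rocker b now shows a thick bright red edge at (266,167), while rocker a's is thin. I'll check both tilts from the depth image.

Run:
```python
from h import *
for f in ('w5','w6'):
    z=np.load(f'pics/{f}.npz'); s={'tool_pos':z['pos'],'tcp_rot':z['rot']}; C=cloud('wrist',z['d'],s)
    B=np.dstack([(C[...,:2]-O)@np.array([BX,BY]).T,C[...,2]])
    for n,y in(('a',.042),('b',-.042)):
        k=(abs(B[...,1]-y)<.009)&(abs(B[...,0]+.036)<.017)&(z['d']>0)&(B[...,2]<.06); q=B[k]
        c=np.polyfit(q[:,0]+.036,q[:,2],1); print(f,n,k.sum(),'slope',c[0].round(3),'z',c[1].round(4))
```

```text
w5 a 1356 slope 0.177 z 0.0413
w5 b 1382 slope 0.182 z 0.0413
w6 a 1278 slope 0.178 z 0.0413
w6 b 1153 slope -0.155 z 0.0409
```

Confirmed: rocker b slope is -0.155 (on) and rocker a is +0.178 (off). Now I'll rise, go over behind the lid, and swing it down.

```bash
python3 -m creep '[{"slide":[0,0,-0.8],"angular":[0,0,0]},{"slide":[0,0,-1],"angular":[0,0,0]},{"slide":[0,0,-1],"angular":[0,0,0]},{"slide":[0,0,-1],"angular":[0,0,0]},{"slide":[0,0.2,-1],"angular":[0,0,0]}]'; python3 -m creep '[{"slide":[0,0.4,-1],"angular":[0,0,0]},{"slide":[0,0.4,-1],"angular":[0,0,0]},{"slide":[-0.5,0.3,-0.3],"angular":[0,0,0]},{"slide":[-1,0.2,0],"angular":[0,0,0]},{"slide":[-1,0,0],"angular":[0,0,0]}]';python3 -c "
from h import *
need(box(.115,0),.46)"
```

```text
time: 9.63
tool_pos: [0.5345, 0.0908, 0.4102]
tcp_rot: [-2.455, -1.956, 0.006]
wrist_force: [-0.1, 0.2, -0.3]
width: -0.004
time: 10.05
tool_pos: [0.554, 0.0223, 0.468]
tcp_rot: [-2.456, -1.959, 0.001]
wrist_force: [0.6, -0.4, -0.5]
width: -0.001
t 10.05 pos [0.554  0.0223 0.468 ] box [[ 0.0454 -0.0028]] F [ 0.6 -0.4 -0.5] w -0.0
slide rows (mm) [-69.6   2.9   8. ] /25: [-2.79  0.12  0.32] turn deg [-0.03  0.   -0.1 ]
```

```bash
python3 -m creep '[{"slide":[-1,0.1,0],"angular":[0,0,0]},{"slide":[-1,0,0],"angular":[0,0,0]},{"slide":[-0.3,0,0],"angular":[0,0,0]},{"slide":[0,0,0],"angular":[0,0,0]}]';python3 -c "
from h import *
need(box(.115,0),.382);snap('scene','s7')"
```

```text
time: 10.38
tool_pos: [0.5423, -0.0356, 0.4671]
tcp_rot: [-2.459, -1.952, 0.004]
wrist_force: [-0.1, 0.2, -0.7]
width: -0.001
t 10.38 pos [ 0.5423 -0.0356  0.4671] box [[ 0.1043 -0.0014]] F [-0.1  0.2 -0.7] w -0.0
slide rows (mm) [-10.6   1.7  85.1] /25: [-0.42  0.07  3.41] turn deg [-0.17  0.03 -0.35]
```

View pics/s7.png

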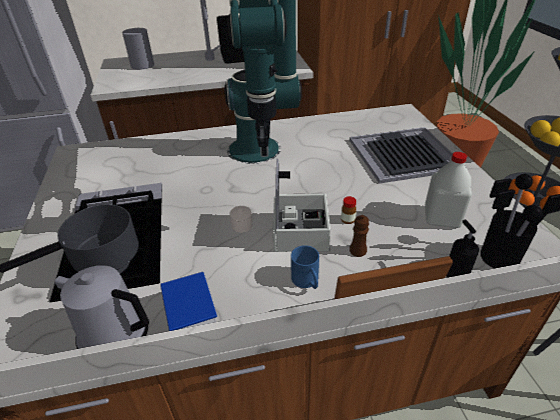

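The closed tips at (263,150) are behind the upright lid's top edge at (277,160). I'll lower behind it.

```bash
python3 -m creep '[{"slide":[-0.3,0.05,0.3],"angular":[0,0,0]},{"slide":[0,0,1],"angular":[0,0,0]},{"slide":[0,0,1],"angular":[0,0,0]},{"slide":[0,0,0.9],"angular":[0,0,0]},{"slide":[0,0,0],"angular":[0,0,0]}]';python3 -m creep '[{"slide":[0,0,0],"angular":[0,0,0]}]' >/dev/null;python3 -c "
from h import *
need(box(.089,0),.382)"
```

```text
time: 10.85
tool_pos: [0.5403, -0.0406, 0.3827]
tcp_rot: [-2.45, -1.954, 0.011]
wrist_force: [-1.0, 0.5, -1.5]
width: 0.002
t 10.93 pos [ 0.5418 -0.0409  0.3871] box [[ 0.1096 -0.0008]] F [ 0.2 -0.2 -0.1] w -0.0
slide rows (mm) [20.6  0.7  5. ] /25: [0.83 0.03 0.2 ] turn deg [-0.26  0.01 -0.12]
```

Next I'll push towards the free edge and along the arc.

```bash
python3 -m creep '[{"slide":[0.4,0,0.1],"angular":[0,0,0]},{"slide":[0.4,0,0.1],"angular":[0,0,0]},{"slide":[0.4,0,0.04],"angular":[0,0,0]},{"slide":[0.4,0,0.05],"angular":[0,0,0]},{"slide":[0.4,0,0.05],"angular":[0,0,0]}]';python3 -c "
from h import *
need(box(.0573,0),.3786)"
```

```text
time: 11.35
tool_pos: [0.5542, 0.0083, 0.3819]
tcp_rot: [2.455, 1.956, 0.003]
wrist_force: [0.5, -2.1, -0.5]
width: -0.005
t 11.35 pos [0.5542 0.0083 0.3819] box [[0.059  0.0005]] F [ 0.5 -2.1 -0.5] w -0.0
slide rows (mm) [ 1.7 -0.6  3.3] /25: [ 0.07 -0.02  0.13] turn deg [ 0.16 -0.   -0.16]
```

```bash
python3 -m creep '[{"slide":[0.4,0,0.2],"angular":[0,0,0]},{"slide":[0.4,0,0.2],"angular":[0,0,0]},{"slide":[0.4,0,0.2],"angular":[0,0,0]},{"slide":[0,0,0],"angular":[0,0,0]}]';python3 -c "
from h import *
need(box(.0018,0),.3484);snap('scene','s8')"
```

```text
time: 11.68
tool_pos: [0.56, 0.0383, 0.364]
tcp_rot: [-2.454, -1.957, 0.002]
wrist_force: [-0.3, -0.8, 0.5]
width: -0.002
t 11.68 pos [0.56   0.0383 0.364 ] box [[ 0.0284 -0.0004]] F [-0.3 -0.8  0.5] w -0.0
slide rows (mm) [26.6  0.4 15.6] /25: [1.06 0.02 0.62] turn deg [-0.14 -0.03 -0.11]
```

View pics/s8.png

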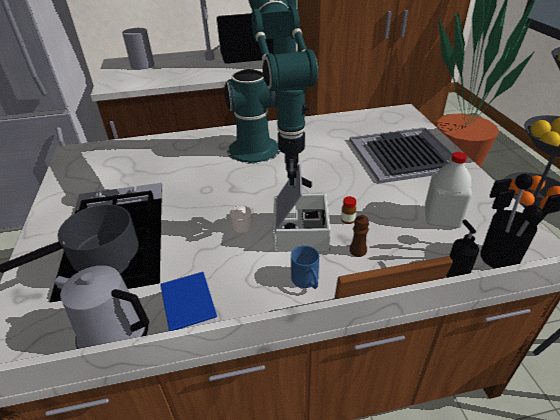

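The lid (290,195) is leaning about 60° and follows the tips at (293,180). I'll keep going along the arc.

```bash
python3 -m creep '[{"slide":[0.35,0,0.2],"angular":[0,0,0]},{"slide":[0.35,0,0.2],"angular":[0,0,0]},{"slide":[0.35,0,0.25],"angular":[0,0,0]},{"slide":[0,0,0],"angular":[0,0,0]}]';python3 -c "
from h import *
need(box(-.0182,0),.3236)"
```

```text
time: 12.07
tool_pos: [0.5659, 0.0633, 0.3475]
tcp_rot: [-2.456, -1.956, 0.002]
wrist_force: [-0.4, -1.2, 0.8]
width: -0.001
t 12.07 pos [0.5659 0.0633 0.3475] box [[ 0.0028 -0.0002]] F [-0.4 -1.2  0.8] w -0.0
slide rows (mm) [21.   0.2 23.9] /25: [0.84 0.01 0.96] turn deg [-0.14 -0.03 -0.17]
```

```bash
python3 -m creep '[{"slide":[0.3,0,0.25],"angular":[0,0,0]},{"slide":[0.3,0,0.35],"angular":[0,0,0]},{"slide":[0.25,0,0.35],"angular":[0,0,0]},{"slide":[0,0,0],"angular":[0,0,0]}]';python3 -c "
from h import *
need(box(-.031,0),.2945)"
```

```text
time: 12.4
tool_pos: [0.5705, 0.0838, 0.3233]
tcp_rot: [-2.455, -1.956, 0.002]
wrist_force: [-0.1, -0.5, 1.7]
width: -0.0
t 12.4 pos [0.5705 0.0838 0.3233] box [[-0.0183 -0.0003]] F [-0.1 -0.5  1.7] w -0.0
slide rows (mm) [12.7  0.3 28.8] /25: [0.51 0.01 1.15] turn deg [-0.15 -0.01 -0.16]
```

```bash
python3 -m creep '[{"slide":[0.2,0,0.4],"angular":[0,0,0]},{"slide":[0.17,0,0.4],"angular":[0,0,0]},{"slide":[0.13,0,0.35],"angular":[0,0,0]},{"slide":[0,0,0],"angular":[0,0,0]}]';python3 -c "
from h import *
need(box(-.036,0),.273)"
```

```text
time: 12.73
tool_pos: [0.5731, 0.0954, 0.2945]
tcp_rot: [-2.456, -1.956, 0.003]
wrist_force: [0.6, 0.7, 0.7]
width: 0.0
t 12.73 pos [0.5731 0.0954 0.2945] box [[-0.0302 -0.0003]] F [0.6 0.7 0.7] w 0.0
slide rows (mm) [ 5.8  0.3 21.5] /25: [0.23 0.01 0.86] turn deg [-0.15  0.03 -0.17]
```

```bash
python3 -m creep '[{"slide":[0.12,0,0.4],"angular":[0,0,0]},{"slide":[0.1,0,0.4],"angular":[0,0,0]},{"slide":[0.08,0,0.3],"angular":[0,0,0]},{"slide":[0,0,0],"angular":[0,0,0]}]';python3 -c "
from h import *
need(box(-.039,0),.259); snap('scene','s9')"
```

```text
time: 13.07
tool_pos: [0.5747, 0.1022, 0.2671]
tcp_rot: [-2.456, -1.956, 0.003]
wrist_force: [0.6, -0.1, 0.1]
width: -0.0
t 13.07 pos [0.5747 0.1022 0.2671] box [[-0.0372 -0.0002]] F [ 0.6 -0.1  0.1] w -0.0
slide rows (mm) [1.8 0.3 8. ] /25: [0.07 0.01 0.32] turn deg [-0.15  0.04 -0.2 ]
```

```bash
python3 -c "
import cv2
p=cv2.imread('pics/s9.png'); cv2.imwrite('pics/s9c.png',cv2.resize(p[150:300,210:390],None,fx=4,fy=4,interpolation=cv2.INTER_CUBIC))"
```

```text
(no output)
```

View pics/s9c.png

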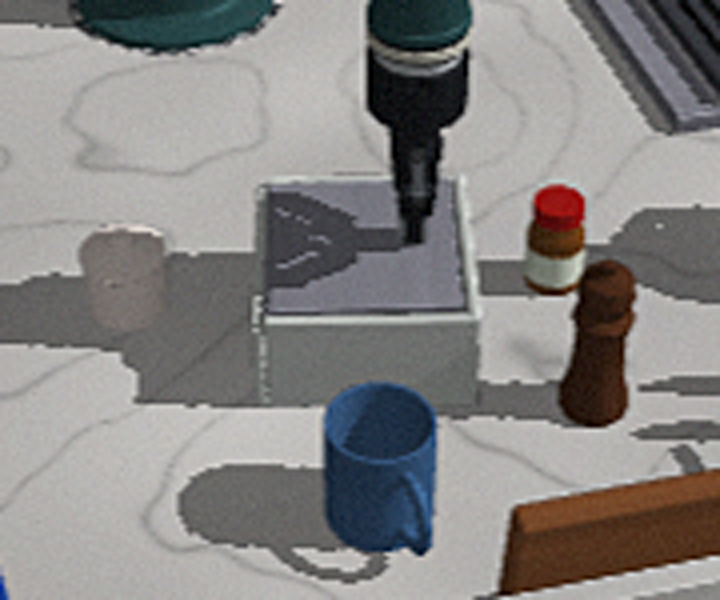

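The lid is almost flush, with the tips on the mark at crop (414,238). Now I'll press it to its stop.

```bash
python3 -m creep '[{"slide":[0.05,0,0.15],"angular":[0,0,0]},{"slide":[0,0,0.1],"angular":[0,0,0]},{"slide":[0,0,0],"angular":[0,0,0]}]'; python3 -m creep '[{"slide":[0,0,0.12],"angular":[0,0,0]},{"slide":[0,0,0],"angular":[0,0,0]}]'
```

```text
time: 13.37
tool_pos: [0.5757, 0.1034, 0.263]
tcp_rot: [2.458, 1.957, 0.001]
wrist_force: [-0.4, -0.0, 2.5]
width: 0.0
time: 13.53
tool_pos: [0.5758, 0.1034, 0.2602]
tcp_rot: [2.458, 1.957, 0.001]
wrist_force: [0.0, 0.4, 2.0]
width: -0.003
```

```bash
python3 -m creep '[{"slide":[0,0,0.1],"angular":[0,0,0]},{"slide":[0,0,0],"angular":[0,0,0]}]'
```

```text
time: 13.7
tool_pos: [0.576, 0.1034, 0.2594]
tcp_rot: [2.458, 1.957, 0.001]
wrist_force: [-4.1, -0.7, 10.6]
width: 0.0
```

```bash
python3 -m creep '[{"slide":[0,0,0.1],"angular":[0,0,0]},{"slide":[0,0,0],"angular":[0,0,0]},{"slide":[0,0,0],"angular":[0,0,0]}]'
```

```text
time: 13.95
tool_pos: [0.5761, 0.1035, 0.2592]
tcp_rot: [2.457, 1.957, 0.002]
wrist_force: [-9.0, -0.1, 23.2]
width: 0.002
```

```bash
python3 -m creep '[{"slide":[0,0,-0.5],"angular":[0,0,0]},{"slide":[0,0,-1],"angular":[0,0,0]},{"slide":[0,0,-1],"angular":[0,0,0]},{"slide":[0,0,-1],"angular":[0,0,0]},{"slide":[0.5,0,-1],"angular":[0,0,0]}]';  python3 -m creep '[{"slide":[1,0,0],"angular":[0,0,0]},{"slide":[1,0,0],"angular":[0,0,0]},{"slide":[1,0,0],"angular":[0,0,0]},{"slide":[1,0,0],"angular":[0,0,0]},{"slide":[0,0,0],"angular":[0,0,0]}]'; for i in 1 2; do python3 -m creep '[{"slide":[0,0,0],"angular":[0,0,0]},{"slide":[0,0,0],"angular":[0,0,0]},{"slide":[0,0,0],"angular":[0,0,0]},{"slide":[0,0,0],"angular":[0,0,0]},{"slide":[0,0,0],"angular":[0,0,0]}]'|head -1;done;  python3 -c "
from h import *
need(box(.115,0),.46)
p,d,s=snap('scene','s10');cv2.imwrite('pics/s10c.png',cv2.resize(p[150:300,210:390,::-1],None,fx=4,fy=4,interpolation=cv2.INTER_CUBIC))
p,d,s=snap('top','t10');cv2.imwrite('pics/t10c.png',cv2.resize(p[130:280,170:350,::-1],None,fx=4,fy=4,interpolation=cv2.INTER_CUBIC))
C0=cloud('top',np.load('pics/top0.npz')['d']);C=cloud('top',d)
for nm,CC in(('before',C0),('after',C)):
    B=np.dstack([(CC[...,:2]-O)@np.array([BX,BY]).T,CC[...,2]])
    k=(abs(B[...,0]+.0)<.06)&(abs(B[...,1])<.065)&(B[...,2]>.02); q=B[k]; print(nm,k.sum(),np.polyfit(q[:,0],q[:,2],1).round(4))
"
```

```text
time: 14.37
tool_pos: [0.5779, 0.1142, 0.3683]
tcp_rot: [2.459, 1.955, -0.003]
wrist_force: [0.4, -0.1, 0.2]
width: 0.004
time: 14.78
tool_pos: [0.6013, 0.2165, 0.3675]
tcp_rot: [-2.454, -1.959, -0.004]
wrist_force: [1.4, -0.1, 0.2]
width: 0.001
time: 15.2
time: 15.62
t 15.62 pos [0.6008 0.2129 0.3677] box [[-0.1509  0.0008]] F [-0.2 -0.2  0.1] w -0.0
slide rows (mm) [-2.659e+02  1.000e-01 -9.230e+01] /25: [-10.64   0.    -3.69] turn deg [ 0.   -0.   -0.19]
before 1616 [-0.0064  0.0904]
after 1664 [-0.7056  0.1059]
```

View pics/s10c.png

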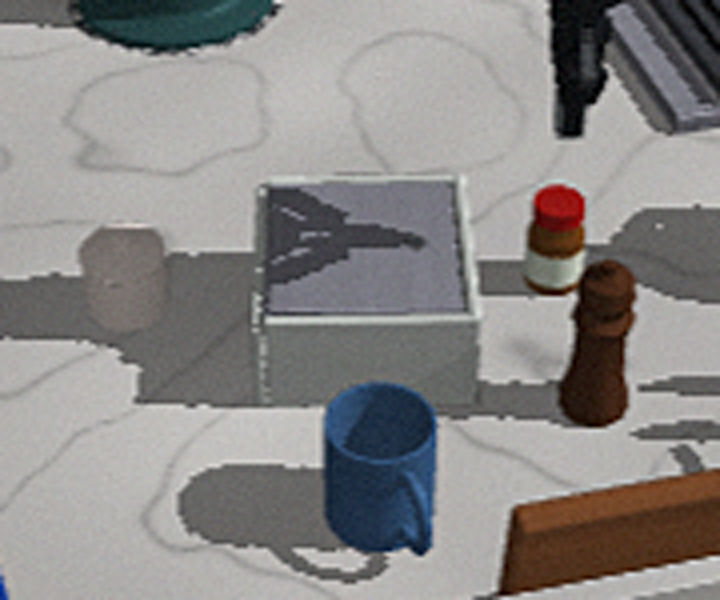

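View pics/t10c.png

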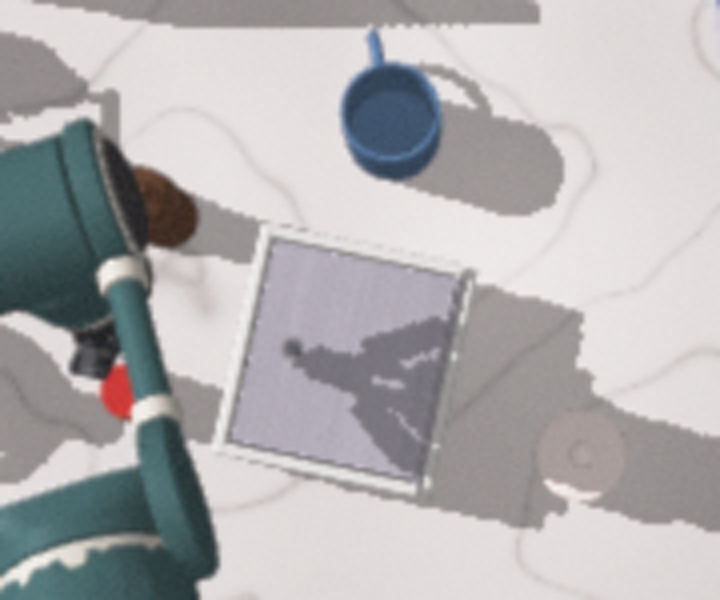

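The lid is still shut 1.7 s after release, and the surrounding objects look unmoved. The "after" slope fit picked up points on the arm, so I'll redo it without them.

```bash
python3 -c "
from h import *
for f,n in(('top0','top'),('t10','top'),('s10','scene'),('scene0','scene')):
    CC=cloud(n,np.load('pics/'+f+'.npz')['d'])
    B=np.dstack([(CC[...,:2]-O)@np.array([BX,BY]).T,CC[...,2]])
    k=(abs(B[...,0]+.0)<.06)&(abs(B[...,1])<.065)&(B[...,2]>.02)&(B[...,2]<.14); q=B[k]; print(f,k.sum(),np.polyfit(q[:,0],q[:,2],1).round(4))
"
```

```text
top0 1616 [-0.0064  0.0904]
t10 1609 [-0.0035  0.0905]
s10 983 [-0.0003  0.0911]
scene0 990 [-0.0024  0.091 ]
```

The lid is flush to within 3 mrad of how it started, and the robot is touching nothing. Handing in.

```bash
python3 -c "
from h import *
print(order.finish_job())"
```

```text
the job is handed in; nothing more can be done
None
```

I handed the job in at about 15.7 s of the 50 s allowed; the hand-in gave no verdict. The white charger was in socket b, the one nearer the robot. I popped the lid at its mark, pressed rocker b on, then swung the lid down from behind and pressed it to its stop (about 23 N).

**Rockers:** the depth tilts, read before the lid was closed, showed rocker b switched on (slope +0.18 to −0.155) and rocker a still off (+0.178). They can't be seen under the closed lid.

**Lid:** 1.7 s after release it was still shut and level to within about 3 mrad of its starting state in both camera views. My first flatness reading disagreed (slope −0.71) because points on the arm got into the fit. With those left out it matched.

**Surroundings:** the mug, jar, mill and salt pot looked unmoved in the last close-up views. I checked this by eye, not by measurement. The milk jug and saucepan were outside those views, and the plugs were not re-measured, but the arm never worked near any of them except above the charger. The gripper was clear of everything, with the wrist force near zero.

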